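Draw the flashlight slantwise out of the chart-table stowage box

TASK

The aluminium flashlight lies in the wooden stowage box on the chart table, with both ends caught under the deck because it is longer than the opening. Take hold of it through the opening, tilt it so that one end comes up first, draw it out slantwise, then hold it about level above the box, all of it at least a hand's breadth clear of the box's deck, and finish while still holding it still there. Do not disturb the other things on the table.

Things in the scene. Friction and masses are not known exactly. Their poses are not given: they have to be found in the camera images.
- flashlight_center (a point): Centre of the loose aluminium flashlight (150 to 310 g), on its axis: a round bar 220 long along its y axis. Barrel 26 diameter from y = -75 to +55; head 32 diameter from +55 to +110, tail collar 32 diameter from -110 to -75. z up at the start. Starts level, parallel to the box's y axis, axis 36 above the table, within 12 of the middle of the opening
- flashlight_head (a point): Centre of the flashlight's front (lens) face, 110 from its centre along +y of the flashlight
- flashlight_tail (a point): Centre of the flashlight's rear face, 110 from its centre along -y of the flashlight
- stowage: Fixed wooden stowage box; origin on the table top at its middle, z up. Outside 202 (x) by 322 (y) by 86 high; inside 190 by 310, floor 5 above the table. Its deck is 6 thick (80 to 86 above the table). The flashlight's ends rest on two pads (y = 67 to 155 either side, 50 wide, tops 20 above the table) between 6 high strips; between the pads is only the floor
- opening (a point): Middle of the one opening in the box's deck, level with the deck's top, 86 above the table. The opening is a rectangle 150 (box x) by 180 (box y); the hollow runs 65 farther under the deck at each y end and 20 at each x side
- tumbler: Bystander: glass tumbler, 70 diameter, 95 high, origin under its centre; stands just beyond the box's +x side
- compass: Bystander: round steel compass on a rubber foot, 80 diameter, 40 high, origin under its centre; stands just beyond the box's +x side
- weight: Bystander: brass chart weight with a knob, 48 diameter, 36 high, origin under its centre; stands off the box's -y end
- mug: Bystander: ceramic mug with a handle, 80 diameter, 90 high, origin under its centre; at the right of the table
- triangle: Bystander: clear plastic chart ruler 60 by 200 by 5 with a small grey grip, 19 high in all, origin under its centre; at the left of the table

How it is judged:
On the way:
1. the flashlight slants through the opening: one end above the deck while the other is still below it (((height (world z) of flashlight_head above 0.095 m and height (world z) of flashlight_tail below 0.078 m) or (height (world z) of flashlight_tail above 0.095 m and height (world z) of flashlight_head below 0.078 m))), for 0.1 s.
At the end, for the whole second after the job is handed in: The robot still grips the flashlight and holds it still (under 30 mm/s), level within 20 degrees, both ends at least 60 mm above the box's deck (146 mm above the table), its centre within 160 mm of the box's middle seen from above, and not touching the box (height (world z) of each of flashlight_head, flashlight_tail above 0.146 m and angle between flashlight_center's own y axis and vertical between 1.22 and 1.92 rad and horizontal distance between flashlight_center and stowage below 0.16 m and contact force between the fingers and flashlight above 1 N and contact force between flashlight and stowage below 0.1 N and linear speed of flashlight below 0.03 m/s); the arm keeps its last pose, push and grip.
It fails at once if a bystander (tumbler, compass, weight, mug or ruler) is moved by more than 30 mm (distance of any of tumbler, compass, weight, mug, triangle from where it was at the start of the episode above 0.03 m).
It fails at once if the tumbler or the mug is tipped (angle between any of tumbler, mug's own z axis and vertical above 0.5 rad).
It also fails if it takes over 42 s, if anything falls off the work surface, if the arm or the gripper's body presses on something with over 40 N, if the wrist force passes 120 N, or if a joint passes its speed limit or range.

ROBOT

A 7-joint arm with a two-finger parallel gripper is mounted at the origin on the work surface. World frame = base frame: x ahead of the robot, y to its left, z up, the work surface at z = 0. Lengths are in m, angles in rad, forces in N, time in s.
With the tool pointing down it reaches from about 0.4 to 0.875 m from the base axis. Payload 19.3 kg.
Tool frame: the origin (TCP) lies on the centre line of the jaws, within the pads' length; the fingertips stand 25 mm ahead of it and the grasp point (between the pads) lies 6 mm ahead of it (tips_ahead is the distance from the TCP to the fingertips, in m); z points along the fingers, y is the direction in which the jaws open and shut (so a half turn about z gives the same grasp; the last joint's range is limited). The gripper opens to 85 mm and grips with 20 to 120 N. Pads are 22 mm wide; open, the fingers measure 114 mm over their backs; the gripper's body (76 mm by 85 mm) begins 54 mm behind the grasp point. The pads swing forward as they close: fully open they stand 13 mm farther back than shut.
Start: joints at [1.047, 0.521, -0.036, 1.599, 0.021, 1.021, -0.113], TCP at [0.274, -0.562, 0.256] pointing down, gripper open.
Joint ranges: [-2.91, 2.91], [-0.3, 2.13], [-1.5, 1.42], [0.17, 2.43], [-1.26, 4.41], [0.16, 1.93], [-2.52, 2.52]. Speed limits (rad/s): [1.89, 1.89, 2.39, 2.39, 3.01, 3.01, 3.01].

INTERFACE

Orientations are given as [roll, pitch, yaw] about the fixed x, y, z axes, in that order (R = Rz(yaw) Ry(pitch) Rx(roll)).
In Python, from workcell import observe, grab_frame, job_done, outline_of, tips_ahead gives the robot as it stands. The module is installed in compiled form; this text tells all that it offers.
- The arm moves only by the tool move_arm, never from a script. Its argument "motion" is a list of rows, each a list of 2 entries, a list of its own where there are three numbers: the shift along the world's x, y, z in mm, then the turn, a rotation vector about the world's x, y, z in rad. A call has 1 to 12 rows; each row is the pose to reach, as a shift and turn from the pose commanded when the call began; what a row does not reach only later rows make up. A row lasts 1/8 s, in which the tool goes at most 62.5 mm and 10.7 degrees, less where a joint would pass 70% of its speed; a pose out of reach is approached as far as the arm can. A call with a gripper value outside its range is refused whole. "jaw" is the finger opening in mm, from 0 to 85.4, set as the call begins (left out, the last holds). The fingers move at their own pace and stop on an object; "grip_force" is the grip in N (left out, the last holds). Time passes only in rows, so rows that repeat a pose let the fingers close. It gives the time, the measured TCP pose, the force and the opening at its end, in the units of the state.
- observe(): the state, without advancing time (a new reading comes with each control period).
- grab_frame(name): name is "side" or "top" or "wrist"; returns a dict with "frame" (480x640x3 uint8, red, green, blue), "fx", "fy", "cx", "cy" (pixels), "T" (4x4, takes a point from camera to world coordinates); the wrist camera has in their place "mount" (4x4, takes a point from camera to tool coordinates, whose origin is the TCP and whose axes are the flange's). Camera axes: x right, y down, z forward; pixel columns grow to the right and rows downward; lengths in m; the calibration is good to about 2 mm. A picture is of the moment at which its call begins: read the wrist's pose just before it. There is no depth.
- job_done(): hands the job in, once; it reports no verdict.
Trained networks look in the newest picture that a camera, given by its name, has taken for a name from the list of things; names that differ only in an ending like _2 or _b are one class to them, and where a whole thing is asked for, a point or a joint stands for the part that bears it (a point fixed in the world has none). Each returns a list of dicts, best first, with "score" (0 to 1); they miss things now and then, are a little off and sometimes report something else, mostly with a low value. They report only what shows in the picture. A call takes as long as a camera call.
- outline_of(label, camera): "pixels" (480x640 bool, what is visible of it) and "pixel" ([column, row] in pixels, amid what is visible of it).
The state is a dict: "clock": time; "qpos": joint angles; "qd": joint speeds; "joint_efforts": joint torques, N m; "position": TCP position; "tool_rot": TCP orientation; "force": force on the tool from outside, world axes, zero at the start; "moment": the same for the moment, N m; "grip_width": finger opening in m.
Only numpy, scipy, OpenCV 4.12 (cv2) and the standard library are available. Lean on these libraries where they do the work, as an engineer would, in place of code of your own. Each camera call takes 0.05 s, during which the arm holds its last target.

## Working session

There is one attempt and no reset: what is moved stays moved. The work goes in short steps, Python scripts to look and compute and a tool call to move; the robot and the scene stay as the last step left them, time stands still between calls to the robot, and variables do not carry over. Pictures are saved under pics/ and viewed, and the job is handed in when it is done.

Besides the shell and the picture viewer there is one more tool, called in YAML: its name, and indented under it one key for each argument. move_arm: Moves the arm, as the interface text tells. Its arguments: {"type":"object","properties":{"motion":{"type":"array"},"jaw":{"type":"number"},"grip_force":{"type":"number"}},"required":["motion"]}

```bash
mkdir -p pics; cat > h.py <<'E'
import cv2,numpy as np
from workcell import *
E
python3 - <<'E'
from h import *
s=observe(); print(s['clock'],s['position'],s['tool_rot'],s['grip_width'],tips_ahead if not callable(tips_ahead) else tips_ahead())
for c in ['side','top']:
    g=grab_frame(c); cv2.imwrite(f'pics/{c}0.png',g['frame'][:,:,::-1]); np.savez(f'{c}0.npz',**g)
    print(c,g['fx'],g['cx'],g['cy'],np.round(g['T'],3).tolist())
E
```

```text
0.0 [ 0.27382965 -0.56147765  0.25572015] [-3.14043621e+00  9.16755945e-05  4.53807924e-01] 0.08494413080250637 0.025
side 450.0877749866243 320.92345468372525 242.64500010197824 [[0.999, -0.026, 0.024, 0.567], [-0.034, -0.557, 0.83, -0.918], [-0.008, -0.83, -0.558, 0.69], [0.0, 0.0, 0.0, 1.0]]
top 479.13791002267953 324.00611451834186 237.57907625435342 [[-0.021, -0.985, 0.169, 0.369], [-1.0, 0.02, -0.005, -0.008], [0.001, -0.169, -0.986, 1.345], [0.0, 0.0, 0.0, 1.0]]
```

View pics/side0.png

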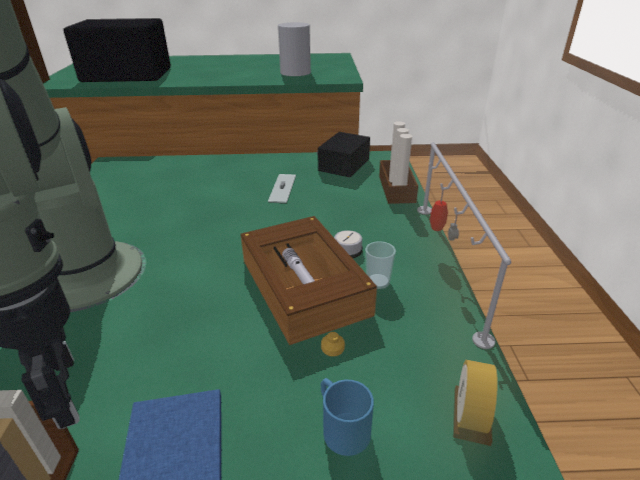

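View pics/top0.png

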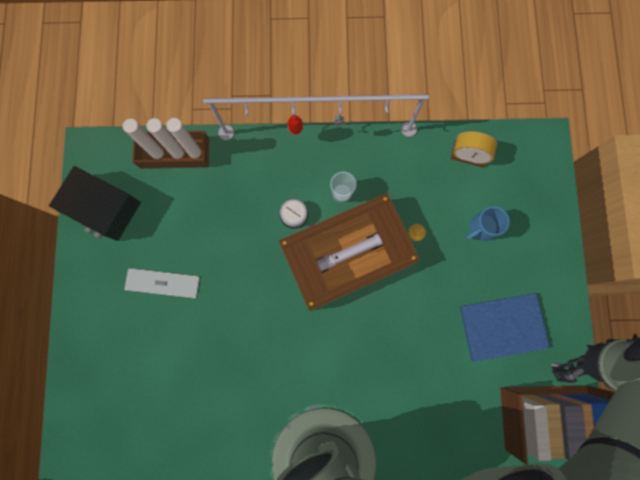

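The side view shows the box around (305,275) and the flashlight at (297,265). In the top view the box's gold deck corners are near (284,242), (385,199), (414,258) and (311,304), with the flashlight at (350,253). I'll zoom in.

```bash
python3 - <<'E'
from h import *
t=cv2.imread('pics/top0.png')[180:320,260:440]; s=cv2.imread('pics/side0.png')[205:355,225:405]
cv2.imwrite('pics/tz.png',cv2.resize(t,None,fx=4.2,fy=4.2,interpolation=2)); cv2.imwrite('pics/sz.png',cv2.resize(s,None,fx=4,fy=4,interpolation=2))
for c in ['side','top']:
  for l in ['flashlight_center','stowage','tumbler','compass','weight']:
    o=outline_of(l,c)
    print(c,l,[(round(x['score'],2),np.round(x['pixel']).tolist(),int(x['pixels'].sum())) for x in o[:2]])
    if o and l=='flashlight_center': np.save(f'fl_{c}.npy',o[0]['pixels'])
E
```

```text
side flashlight_center [(0.57, [297.0, 267.0], 485)]
side stowage [(0.58, [309.0, 279.0], 10759)]
side tumbler [(0.8, [377.0, 260.0], 1049)]
side compass [(0.65, [349.0, 238.0], 547)]
side weight [(0.75, [333.0, 344.0], 451)]
top flashlight_center [(0.74, [345.0, 256.0], 586)]
top stowage [(0.86, [347.0, 244.0], 8467)]
top tumbler [(0.67, [341.0, 185.0], 581)]
top compass [(0.8, [296.0, 216.0], 598)]
top weight []
```

View pics/tz.png

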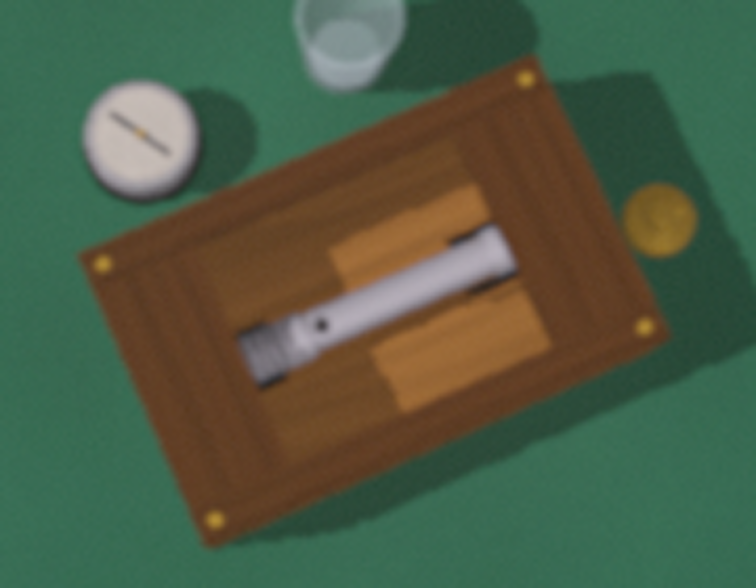

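View pics/sz.png

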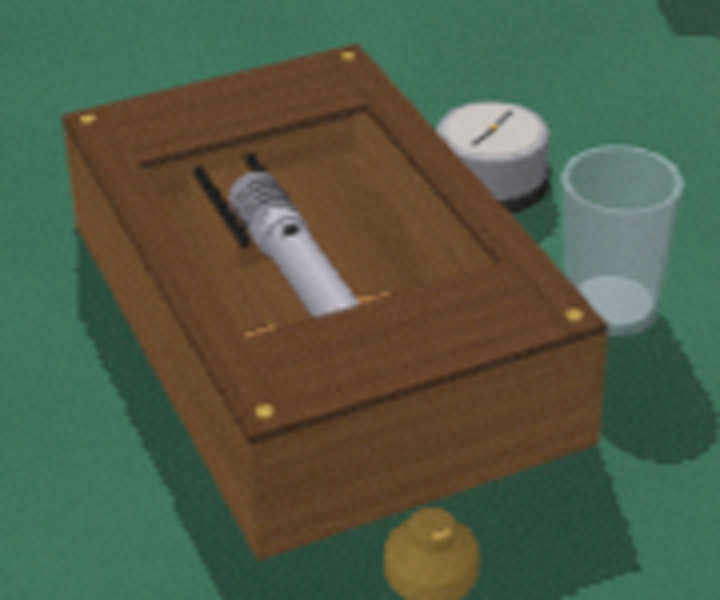

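The zooms show all four gold screws in both views. The flashlight axis runs from about (265,355) to (495,250) in the top zoom. I'll triangulate these.

```bash
cat >> h.py <<'E'
def ray(g,p):
    T=g['T']; d=T[:3,:3]@np.array([(p[0]-g['cx'])/g['fx'],(p[1]-g['cy'])/g['fy'],1]); return T[:3,3],d/np.linalg.norm(d)
def tri(rays):
    A=sum(np.eye(3)-np.outer(d,d) for o,d in rays); b=sum((np.eye(3)-np.outer(d,d))@o for o,d in rays)
    x=np.linalg.solve(A,b); return x,[np.linalg.norm((np.eye(3)-np.outer(d,d))@(x-o)) for o,d in rays]
def plane(g,p,z):
    o,d=ray(g,p); return o+d*(z-o[2])/d[2]
def proj(g,X):
    T=g['T']; c=T[:3,:3].T@(np.asarray(X)-T[:3,3]); return np.array([g['fx']*c[0]/c[2]+g['cx'],g['fy']*c[1]/c[2]+g['cy']])
E
python3 - <<'E'
from h import *
t=dict(np.load('top0.npz')); s=dict(np.load('side0.npz'))
P={'A':((103,264),(348,56)),'B':((526,79),(574,315)),'C':((645,327),(264,411)),'D':((215,520),(88,119))}
R={}
for k,(a,b) in P.items():
    x,e=tri([ray(t,(260+a[0]/4.2-.4,180+a[1]/4.2-.4)),ray(s,(225+b[0]/4-.4,205+b[1]/4-.4))]); R[k]=x; print(k,x.round(4),np.round(e,4))
c=sum(R.values())/4; print('box c',c)
y=(R['A']-R['B'])+(R['D']-R['C']); print('y yaw(box y dir)',np.arctan2(y[1],y[0]),'lens',np.linalg.norm(y)/2,np.linalg.norm(R['A']-R['D']))
# button tri
x,e=tri([ray(t,(260+321/4.2-.4,180+325/4.2-.4)),ray(s,(225+290/4-.4,205+230/4-.4))]);print('button',x,e)
for nm,g in (('top',t),('side',s)):
    m=np.load(f'fl_{nm}.npy'); ys,xs=np.nonzero(m); print(nm,xs.min(),xs.max(),ys.min(),ys.max())
    pts=np.array([plane(g,p,.036)[:2] for p in zip(xs,ys)]); cc=pts.mean(0); w,v=np.linalg.eigh(np.cov(pts.T)); d=v[:,1]*np.sign(v[1,1]); 
    print(cc, np.arctan2(d[1],d[0]), ((pts-cc)@d).min(),((pts-cc)@d).max())
E
```

```text
A [0.5726 0.0922 0.088 ] [0.0006 0.0006]
B [ 0.6873 -0.1804  0.0883] [0.0005 0.0005]
C [ 0.5254 -0.2485  0.0884] [0.0005 0.0005]
D [0.4106 0.0239 0.088 ] [0.0006 0.0006]
box c [ 0.54898259 -0.07817139  0.08818483]
y yaw(box y dir) 1.9693465035216513 lens 0.29564128820425384 0.17574101011203633
button [ 0.53525943 -0.04587159  0.050178  ] [np.float64(0.0010597132677341956), np.float64(0.0010597132677341164)]
top 318 379 236 268
[ 0.54953394 -0.07746359] 1.968460995447912 -0.09491939908383837 0.08507817939712567
side 282 312 248 282
[ 0.53098236 -0.0369378 ] 1.9567385295219912 -0.0732508833100453 0.07700679839638674
```

move_arm:
  motion:
    - [[28,48,10],[0,0,0.15]]
    - [[55,97,20],[0,0,0.3]]
    - [[83,145,30],[0,0,0.45]]
    - [[110,193,40],[0,0,0.6]]
    - [[138,242,40],[0,0,0.76]]
    - [[165,290,40],[0,0,0.91]]
    - [[193,338,40],[0,0,1.06]]
    - [[220,387,40],[0,0,1.21]]
    - [[248,435,40],[0,0,1.36]]
    - [[275,483,40],[0,0,1.515]]
    - [[275,483,40],[0,0,1.515]]
    - [[275,483,40],[0,0,1.515]]
  jaw: 85

```text
clock: 2.1
position: [0.5488, -0.0792, 0.2962]
tool_rot: [-3.141, 0.0, 1.968]
force: [1.0, -0.7, 0.3]
grip_width: 0.0851
```

```bash
python3 - <<'E'
from h import *
s=observe(); print(s['clock'],s['position'],s['tool_rot'],s['qpos'],s['grip_width'])
g=grab_frame('wrist'); cv2.imwrite('pics/w1.png',g['frame'][:,:,::-1]); 
from scipy.spatial.transform import Rotation as Ro
T=np.eye(4);T[:3,:3]=Ro.from_euler('xyz',s['tool_rot']).as_matrix();T[:3,3]=s['position'];g['T']=T@g['mount'];print(np.round(g['mount'],3).tolist(),g['fx'])
np.savez('w1.npz',**g)
E
```

```text
2.1 [ 0.54877435 -0.07920357  0.29615715] [-3.14109298e+00  1.84251509e-04  1.96781906e+00] [ 0.43248522  0.40829316 -0.53503944  1.72101899  0.23246852  1.0762053
  0.2192999 ] 0.08512785084066027
[[0.0, -0.948, -0.319, 0.082], [1.0, -0.0, 0.001, 0.001], [-0.001, -0.319, 0.948, -0.116], [0.0, 0.0, 0.0, 1.0]] 350.0690946566064
```

View pics/w1.png

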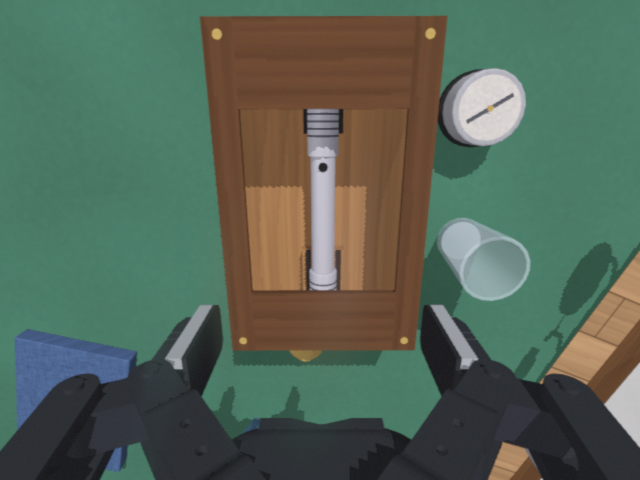

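The wrist view shows the head-end step at about (322,150), the tail collar step at (323,271) and the button at (323,168).

```bash
python3 - <<'E'
from h import *
w=dict(np.load('w1.npz'));t=dict(np.load('top0.npz'))
c=np.array([.549,-.0782]);yd=np.array([-.3876,.9218]);xd=np.array([.9218,.3876])
for n,p,z in (('headstep',(322,152),.05),('tailstep',(323,271),.05),('button',(323,168),.049),('ax1',(322,180),.049),('ax2',(323,250),.049),('sA',(217,34),.087),('sB',(430,34),.087),('sC',(404,341),.087),('sD',(243,341),.087)):
    q=plane(w,p,z)[:2]; print(n,q.round(4),'bx',((q-c)@xd).round(4),'by',((q-c)@yd).round(4))
x,e=tri([ray(w,(323,168)),ray(t,(260+321/4.2-.4,180+325/4.2-.4))]);print(x,e)
E
```

```text
headstep [ 0.5307 -0.0311] bx 0.0014 by 0.0505
tailstep [ 0.5825 -0.1513] bx 0.0025 by -0.0804
button [ 0.5379 -0.0456] bx 0.0024 by 0.0344
ax1 [ 0.5417 -0.0573] bx 0.0014 by 0.0221
ax2 [ 0.5728 -0.1284] bx 0.0025 by -0.0555
sA [0.4135 0.0254] bx -0.0848 by 0.148
sB [0.5744 0.0929] bx 0.0897 by 0.1479
sC [ 0.6894 -0.1786] bx 0.0905 by -0.147
sD [ 0.5278 -0.2463] bx -0.0847 by -0.1468
[ 0.53803967 -0.0463479   0.03971847] [np.float64(0.00047244623513304705), np.float64(0.00047244623513314105)]
```

move_arm:
  motion:
    - [[3,-3,-40],[0,0,0]]
    - [[3,-3,-80],[0,0,0]]
    - [[3,-3,-115],[0,0,0]]
    - [[3,-3,-145],[0,0,0]]
    - [[3,-3,-170],[0,0,0]]
    - [[3,-3,-190],[0,0,0]]
    - [[3,-3,-210],[0,0,0]]
    - [[3,-3,-230],[0,0,0]]
    - [[3,-3,-245],[0,0,0]]
    - [[3,-3,-253],[0,0,0]]
    - [[3,-3,-253],[0,0,0]]

```text
clock: 3.52
position: [0.5519, -0.0817, 0.043]
tool_rot: [-3.141, -0.0, 1.969]
force: [0.6, -0.6, -0.4]
grip_width: 0.0852
```

move_arm:
  motion:
    - [[0,0,0],[0,0,0]]
    - [[0,0,0],[0,0,0]]
    - [[0,0,0],[0,0,0]]
    - [[0,0,0],[0,0,0]]
    - [[0,0,0],[0,0,0]]
    - [[0,0,0],[0,0,0]]
    - [[0,0,0],[0,0,0]]
    - [[0,0,0],[0,0,0]]
  jaw: 10
  grip_force: 90

```text
clock: 4.53
position: [0.5523, -0.0817, 0.0438]
tool_rot: [3.141, 0.0, 1.969]
force: [-0.9, -0.2, 7.3]
grip_width: 0.0236
```

move_arm:
  motion:
    - [[0,0,4],[0,0,0]]
    - [[0,0,9],[0,0,0]]
    - [[0,0,14],[0,0,0]]
    - [[0,0,17],[0,0,0]]
    - [[0,0,17],[0,0,0]]

```text
clock: 5.15
position: [0.552, -0.0818, 0.0605]
tool_rot: [3.141, 0.0, 1.969]
force: [-0.8, 0.4, -2.1]
grip_width: 0.0239
```

```bash
python3 - <<'E'
from h import *
s=observe(); print(s['clock'],s['position'],s['force'],s['moment'],s['grip_width'])
g=grab_frame('side'); a=g['frame'][:,:,::-1][205:355,225:405]
g=grab_frame('wrist'); b=g['frame'][:,:,::-1]
cv2.imwrite('pics/s2.png',np.hstack([cv2.resize(a,(432,360),interpolation=2),cv2.resize(b,(368,360))]))
E
```

```text
5.15 [ 0.55204728 -0.08180745  0.06052436] [-0.78484039  0.38003662 -2.11579365] [ 0.0343424  -0.05255348 -0.00484888] 0.02389555556961197
```

View pics/s2.png

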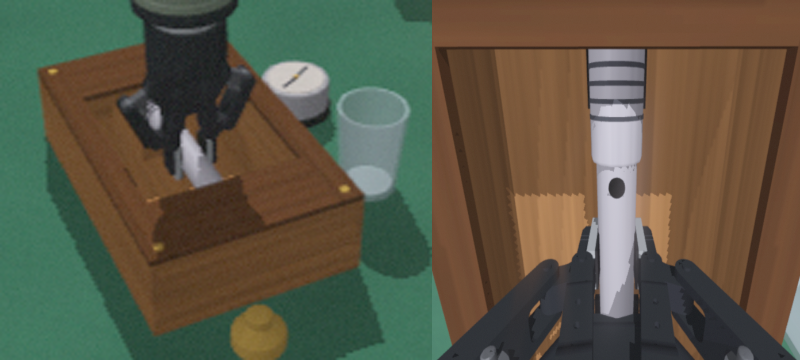

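move_arm:
  motion:
    - [[4,-9,0],[0,0,0]]
    - [[8,-19,0],[0,0,0]]
    - [[12,-28,0],[0,0,0]]
    - [[12,-28,0],[0,0,0]]
    - [[12,-28,5],[0.08,0.034,0]]
    - [[12,-28,11],[0.161,0.068,0]]
    - [[12,-28,18],[0.242,0.102,0]]
    - [[12,-28,25],[0.322,0.135,0]]
    - [[12,-28,25],[0.322,0.135,0]]

```text
clock: 6.38
position: [0.564, -0.111, 0.0848]
tool_rot: [3.141, -0.349, 1.966]
force: [0.3, 0.3, -1.9]
grip_width: 0.0238
```

```bash
python3 - <<'E'
from h import *
s=observe(); print(s['clock'],s['position'],s['force'],s['moment'],s['grip_width'],s['qpos'])
g=grab_frame('side'); a=g['frame'][:,:,::-1][205:355,225:405]
g=grab_frame('wrist'); b=g['frame'][:,:,::-1]
cv2.imwrite('pics/s3.png',np.hstack([cv2.resize(a,(432,360),interpolation=2),cv2.resize(b,(368,360))]))
E
```

```text
6.375 [ 0.56404598 -0.11104169  0.08478781] [ 0.26673706  0.25134155 -1.92123158] [-4.63324056e-01 -1.87887820e-01  1.35883593e-04] 0.02376832065659647 [ 0.63924259  0.8564731  -0.62835772  1.6620018   0.20366967  0.93281524
  0.40759301]
```

View pics/s3.png

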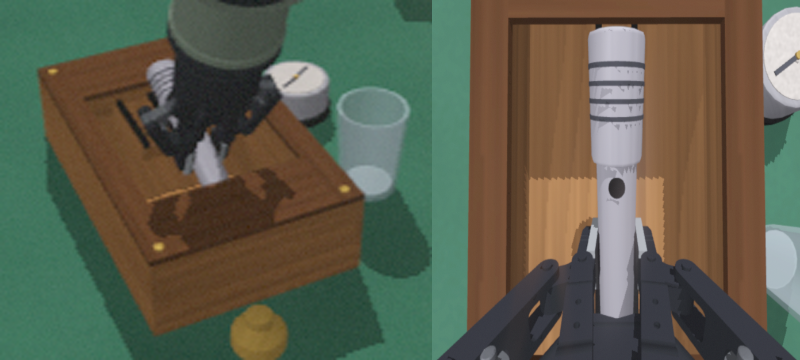

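The head is above the deck inside the opening and the wrist reading shows no contact force. Next I draw it out along the slant.

move_arm:
  motion:
    - [[-2,4,6],[0.056,0.024,0]]
    - [[-4,9,12],[0.112,0.047,0]]
    - [[-9,20,12],[0.112,0.047,0]]
    - [[-14,32,12],[0.112,0.047,0]]
    - [[-19,44,14],[0.112,0.047,0]]
    - [[-23,55,17],[0.112,0.047,0]]
    - [[-23,55,17],[0.112,0.047,0]]
    - [[-23,55,32],[0.112,0.047,0]]
    - [[-23,55,52],[0.112,0.047,0]]
    - [[-23,55,75],[0.112,0.047,0]]
    - [[-23,55,100],[0.112,0.047,0]]
    - [[-23,55,100],[0.112,0.047,0]]

```text
clock: 7.98
position: [0.542, -0.0551, 0.1878]
tool_rot: [3.138, -0.468, 1.97]
force: [0.3, -0.5, -2.0]
grip_width: 0.0236
```

```bash
python3 - <<'E'
from h import *
s=observe(); print(s['clock'],s['position'],s['force'],s['moment'],s['grip_width'])
g=grab_frame('side'); a=g['frame'][:,:,::-1][150:380,205:435]
g=grab_frame('wrist'); b=g['frame'][:,:,::-1]
cv2.imwrite('pics/s4.png',np.hstack([cv2.resize(a,(400,400),interpolation=2),cv2.resize(b,(400,400))]))
E
```

```text
7.975 [ 0.54196459 -0.05512579  0.18782155] [ 0.33108897 -0.51516872 -2.00826675] [-0.65050157 -0.25932439 -0.01210374] 0.023588212532629355
```

View pics/s4.png

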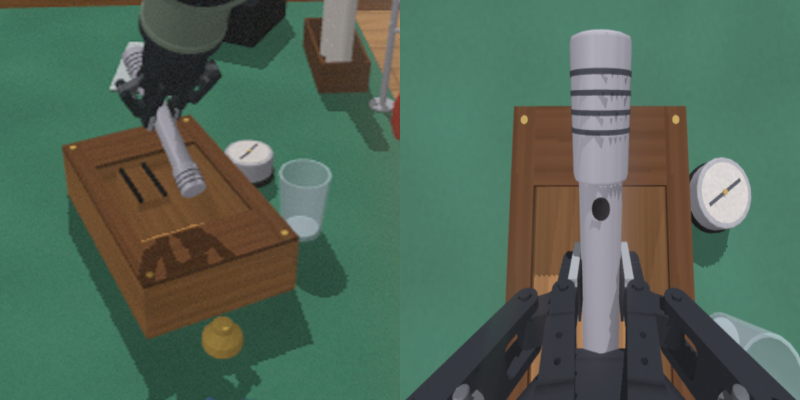

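The flashlight is out of the box, still slanted. Next I raise it and level it.

move_arm:
  motion:
    - [[2,-4,15],[-0.05,-0.021,0]]
    - [[4,-8,25],[-0.13,-0.055,0]]
    - [[6,-12,35],[-0.21,-0.089,0]]
    - [[8,-16,40],[-0.29,-0.122,0]]
    - [[8,-20,40],[-0.37,-0.156,0]]
    - [[8,-20,40],[-0.434,-0.183,0]]
    - [[8,-20,40],[-0.434,-0.183,0]]
    - [[8,-20,40],[-0.434,-0.183,0]]
    - [[8,-20,40],[-0.434,-0.183,0]]
    - [[8,-20,40],[-0.434,-0.183,0]]

```text
clock: 9.32
position: [0.549, -0.0752, 0.225]
tool_rot: [3.141, -0.0, 1.968]
force: [-1.0, -0.8, -1.5]
grip_width: 0.0233
```

```bash
python3 - <<'E'
from h import *
s=observe(); print(s['clock'],s['position'],s['tool_rot'],s['force'],np.abs(s['qd']).max(),s['grip_width'])
g=grab_frame('side'); np.savez('s5.npz',**g); a=g['frame'][:,:,::-1][130:360,205:435]
h=g=grab_frame('top'); np.savez('t5.npz',**g);b=g['frame'][:,:,::-1][140:320,250:450]
cv2.imwrite('pics/s5.png',np.hstack([cv2.resize(a,(400,400),interpolation=2),cv2.resize(b,(400,400))]))
w=grab_frame('wrist'); cv2.imwrite('pics/w5.png',w['frame'][:,:,::-1])
for c in('side','top'):
  for l in ('flashlight_center','tumbler','compass','weight','mug','triangle'):
    print(c,l,[(round(x['score'],2),np.round(x['pixel']).tolist()) for x in outline_of(l,c)[:1]])
E
```

```text
9.325 [ 0.54895432 -0.07519319  0.22503635] [ 3.14098834e+00 -4.29161526e-04  1.96804911e+00] [-0.95202648 -0.76925946 -1.47838815] 0.0040380065423588725 0.023266858424873128
side flashlight_center [(0.67, [316.0, 222.0])]
side tumbler [(0.64, [375.0, 263.0])]
side compass [(0.86, [349.0, 242.0])]
side weight [(0.76, [333.0, 343.0])]
side mug [(0.8, [347.0, 418.0])]
side triangle []
top flashlight_center [(0.96, [325.0, 256.0])]
top tumbler [(0.73, [342.0, 181.0])]
top compass [(0.97, [297.0, 214.0])]
top weight [(0.67, [418.0, 231.0])]
top mug [(0.88, [490.0, 223.0])]
top triangle [(0.85, [156.0, 282.0])]
```

View pics/s5.png

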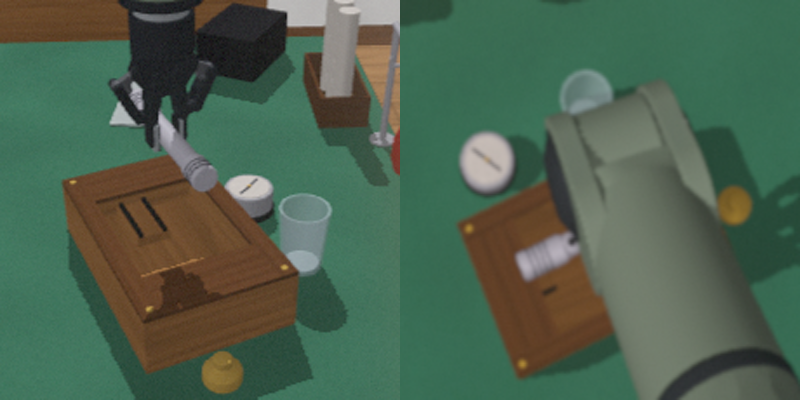

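View pics/w5.png

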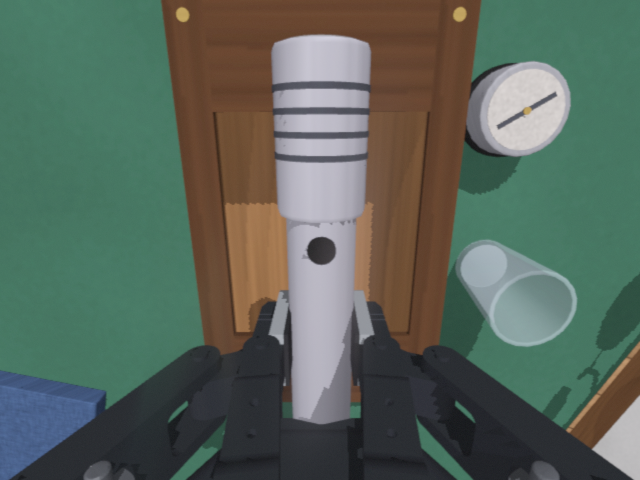

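The flashlight is held about level, with the tail face near (322,232) in the side view. I'll compare that with the predicted position.

```bash
python3 - <<'E'
from h import *
s=dict(np.load('s5.npz'));t=dict(np.load('t5.npz'))
c=np.array([.549,-.0752,.219]);yd=np.array([-.3876,.9218,0])
o=observe(); print(o['clock'],o['position'],o['grip_width'])
for a in(-15,-8,0,8,15):
  r=np.radians(a); d=yd*np.cos(r)+np.array([0,0,np.sin(r)])
  print(a,'tail side',proj(s,c-.11*d).round(1),'head top',proj(t,c+.11*d).round(1))
E
```

```text
10.075 [ 0.54897246 -0.07475652  0.22529128] 0.023647024928248203
-15 tail side [321.7 217.8] head top [309.6 261.8]
-8 tail side [322.3 224.3] head top [308.4 261.6]
0 tail side [322.6 231.2] head top [307.8 261. ]
8 tail side [322.4 237.5] head top [308. 260.]
15 tail side [321.9 242.4] head top [308.9 258.8]
```

The seen tail at (322,232) fits a tilt of about 0 to 1°. Both ends are at about z = 0.22, and it is held still.

```bash
python3 -c "
from h import *
print(job_done())"
```

```text
the job is handed in; nothing more can be done
None
```

I gripped the flashlight by its barrel through the opening and lifted it level. I then slid it 30 mm toward the −y end and tilted the head up 20°, then 27°. From there I drew it out slantwise, raised it and levelled it over the box, and handed the job in at about 10 s.

What the last checks showed:
- **Position:** the flashlight's centre is within about 4 mm of the box's middle seen from above. Both ends are at about 0.22 m, against the 0.146 m needed.
- **Level:** the tail seen in the side view fits a tilt of about 1°.
- **Grip:** I set 90 N. The jaw opening stayed steady at 23 to 24 mm and the wrist force matched the flashlight's weight. The opening reads about 2 mm less than the 26 mm barrel, and I did not find out why.
- **Stillness:** joint speeds were near zero, and the wrist force showed no contact with the box at any check on the way out.
- **Other things on the table:** the tumbler, compass, weight and mug stood where they were in the first pictures, and so did the ruler in the top view. The side-view network missed the ruler.

One disagreement came up while locating the flashlight: the wrist camera placed things about 2.5 mm off in box x compared with the fixed cameras. It did not affect the grasp.

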